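# Verge trim tucked under the shingles and held down for nailing

### The arm

A 6-joint arm with a two-finger parallel gripper is mounted at the origin on a cart in front of the work surface, level with it; the furniture and walls round the work are solid. World frame = base frame: x ahead of the robot, y to its left, z up, the work surface at z = 0. Lengths are in mm, angles in rad, forces in N, time in s.
With the tool pointing down it reaches from about 350 to 975 mm from the base axis. Payload 7.1 kg.
Tool frame: the origin (TCP) lies midway between the tips of the shut fingers; the grasp point (between the pads) lies 19 mm behind it; z points along the fingers, y is the line along which they close (so a half turn about z gives the same grasp; the last joint's range is limited). The gripper opens to 88 mm and grips with 3 to 60 N. Pads are 20 mm wide; open, the fingers measure 115 mm over their backs; the gripper's body (75 mm by 178 mm) begins 61 mm behind the grasp point.
Start: joints at [1.139, 0.423, 1.63, -0, 1.089, -0.019], TCP at [250.702, 572.497, 222.675] pointing down, gripper open.
Joint ranges: [-3, 3], [-0.9, 2.11], [0.09, 2.58], [-1.31, 4.45], [0.11, 2.69], [-2.54, 2.54]. Speed limits (rad/s): [2.39, 2.39, 3.01, 3.14, 3.14, 3.14].

### API

Orientations are given as a rotation vector (axis times angle).
In Python, from workcell import status, eyes, ticket gives the robot as it stands.
- The arm moves only by the shell command python3 -m jog 'ROWS' [OPENING]. ROWS is a JSON list of rows, 1 to 5 of them, each an object with the fields d (a list: dx, dy, dz in mm), r (a list: a rotation vector rx, ry, rz in rad); a field left out counts as zero; each row shifts and turns the commanded pose from where the row before left it, along the tool's axes as they then stand; what a row does not reach is not made up. A row lasts 1/12 s, in which the tool goes at most 41.7 mm and 0.125 rad, less where a joint would pass 70% of its speed; a pose out of reach is approached as far as the arm can. OPENING is the finger opening in mm, set as the command begins (- or left out keeps the last). The fingers move at their own pace and stop on an object; the grip force is fixed at half the most. Time passes only in rows, so rows that do not move let the fingers close. It prints the time, the measured TCP pose, the force, the opening and the grip force at its end. Input that does not fit is refused with a message, and nothing moves.
- status.get_obs(): the state, without advancing time (a new reading comes with each control period).
- eyes.get_image(name): name is "side" or "top" or "wrist"; returns a dict with "img" (420x560x3 uint8, red, green, blue), "range_z" (420x560 float32, mm along the optical axis (not along the pixel's ray), 0 where there is no reading), "fx", "fy", "cx", "cy" (pixels), "R" (3x3) and "t" (3): a world point X has camera coordinates R X + t. Camera axes: x right, y down, z forward; pixel columns grow to the right and rows downward; lengths in mm; the calibration is good to about 2 mm. The wrist camera is an equidistant fisheye: a pixel r from the principal point sees the ray r / f radians off the axis. A picture is of the moment at which its call begins.
- ticket.close_job(): hands the job in; it is judged then, once.
The state is a dict: "t": time; "qpos": joint angles; "qvel": joint speeds; "joint_torque": joint torques, N m; "ee_pos": TCP position; "orientation": TCP orientation; "ft_force": force on the tool from outside, world axes, zero at the start; "moment": the same for the moment, N m; "width": finger opening in mm; "grasp_force": force on a finger pad.
Only numpy, scipy, OpenCV 4.12 (cv2) and the standard library are available. Lean on these libraries where they do the work, as an engineer would, in place of code of your own. Each camera call takes 0.05 s, during which the arm holds its last target. There are 200 camera calls.

### The job

Fit the loose aluminium verge trim to the small roof panel on the bench: set it on the bare end of the deck with its raised kerb and drip lip towards the robot, butt its end against the length that is already nailed so that no gap is left between them, and slide its flange fully home under the lapped shingles, until the lip meets the bargeboard, without lifting the shingles. Finish while still holding it pressed down firmly and flat on the deck, in line with its neighbour, ready for nailing: do not let go of it at the end. Leave the tub of screws where it stands.

Things in the scene. Friction and masses are not known exactly. Their poses are not given: they have to be found in the camera images.
- trim: Loose verge trim, aluminium, 200 mm long (own y), 0.16 kg, rigid. Section: flange 3 mm thick, x -3 to 85 mm, z 0 to 3; box kerb on its front edge (see trim_kerb); drip lip x -3 to 0 hanging to z = -24.5 mm. Origin: mid length, inner face of the lip, underside of the flange; z up, +x from kerb to the edge to be tucked. Centre of mass x = 25 mm. Starts flange down on the timber, lip hanging free.
- trim_kerb (a point): Middle of the top of the trim's raised box kerb, the part to grip from above, fingers closing along the trim's x. The kerb is 14 mm wide (trim x -3 to 11 mm), as long as the trim, and stands 22 mm above the flange (trim z 3 to 25 mm). Axes as the trim's.
- trim_end (a point): Point on the trim at its own y = -100 mm end (x = 0, z = 0 of the trim), the end that is to butt against the fitted length; axes as the trim's.
- timber: Brown timber offcut 60 x 360 x 34 mm, fixed, lying flat on the bench to the left; origin at the centre of its underside, long side along its own y. Its top is 34 mm above the bench. The trim starts on it with its length along the timber's y.
- roof_panel: Small roof panel lying flat on the bench, fixed, 404 mm along its y, 235 mm deep along +x. Bargeboard (wooden edge board) towards the robot, its outer face x = 0: it stops the drip lip. Origin: on the bench, middle of that face; z up. Plywood deck top at z = 62 mm. The edge from y = -201 to -1 mm carries the fitted trim; from 0 to 202 mm it is bare for the loose one.
- roof_deck: The panel's plywood deck on which the flange must lie; origin at the panel's x = 0, y = 0, z = 62 mm (deck top), axes as the panel's. Grey shingles cover it from x = 50 mm on; their undersides are 6 mm above the deck at the lowest, 12 mm at their right-hand (butt) edges, tops at most 19 mm. The slot under them is clear back to x = 97 mm, where battens begin.
- fitted_end (a point): Point on the fitted trim (same profile as the loose one, nailed to the panel) at its bare end: inner face of its lip (panel x = 0), underside of its flange (z = 62 mm), y = -1 mm; axes as the panel's. When the loose trim is home, trim_end lies on this point and the axes agree.
- lower_shingle (a joint): Lift of the right-hand grey shingle over the bare deck, rad: 0 lying down, grows as its free edge lifts (the edge is 150 mm from its nail line: 0.01 rad is 1.5 mm). Held down by a spring: about 2.5 N at the edge starts to lift it.
- upper_shingle (a joint): The same for the left-hand grey shingle over the bare deck (edge 110 mm from its nail line: 0.01 rad is 1.1 mm).
- lower_shingle_edge (a point): Point on the free edge (towards the robot) of the lower shingle, mid thickness.
- upper_shingle_edge (a point): Point on the free edge (towards the robot) of the upper shingle, mid thickness.
- screw_tub: White open tub of screws, 86 x 83 x 52 mm, loose, behind the work; origin at the centre of its underside. To be left alone.

How it is judged (in metres and radians):
At the end, for the whole second after the job is handed in: The trim lies flat on the deck (within 2 mm), its lip within 3 mm of the bargeboard, its end within 3 mm of the fitted length and in line (0.02 rad), shingle edges raised under 3 mm; fingers still hold it so that it bears on the deck with over 5 N, at rest (x of trim_end in the frame of fitted_end between -0.003 and 0.003 m and y of trim_end in the frame of fitted_end between -0.0025 and 0.003 m and z of trim_end in the frame of fitted_end between -0.0015 and 0.002 m and angle between the x axis of trim_end and the x axis of fitted_end, either way round below 0.02 rad and y of trim in the frame of roof_panel above 0.08 m and angle between trim's own z axis and vertical below 0.025 rad and contact force between trim and roof_deck above 5 N and contact force between the fingers and trim above 3 N and value of joint lower_shingle below 0.02 rad and value of joint upper_shingle below 0.027 rad and linear speed of trim below 0.01 m/s); the arm keeps its last pose, push and grip.
It fails at once if A shingle was lifted: its free edge rose more than 7 mm (value of joint lower_shingle above 0.047 rad or value of joint upper_shingle above 0.064 rad).
It fails at once if The tub of screws was moved more than 30 mm (distance of screw_tub from where it was at the start of the episode above 0.03 m).
It also fails if it takes over 45 s, if anything falls off the work surface, if the arm or the gripper's body presses on something with over 40 N, if the wrist force passes 120 N, or if a joint passes its speed limit or range.

## Working session

There is one attempt and no reset: what is moved stays moved. The work goes in short steps, Python scripts to look and compute and a shell command to move; the robot and the scene stay as the last step left them, time stands still between calls to the robot, and variables do not carry over. Pictures are saved under pics/ and viewed, at most 10 in all, crops included, and the job is handed in when it is done.

```bash
ls; mkdir -p pics
python3 - <<'E'
from workcell import status, eyes
import cv2, numpy as np
o=status.get_obs(); print(o)
for n in ("top","side"):
    d=eyes.get_image(n); cv2.imwrite(f"pics/{n}0.png",d["img"][:,:,::-1]); np.savez(f"{n}0.npz",**d)
    print(n,d["fx"],d["fy"],d["cx"],d["cy"],d["R"],d["t"], (-d["R"].T@d["t"]))
E
```

```text
pics
{'t': 0.0, 'qpos': array([ 1.13898109e+00,  4.23775590e-01,  1.63065429e+00, -4.88302661e-05,
        1.08861068e+00, -1.90061077e-02]), 'qvel': array([-0.00044773, -0.00010377, -0.0012798 ,  0.00044947,  0.00193326,
       -0.00036719]), 'joint_torque': array([-1.57892737e-04, -5.44626939e+01, -2.73662639e+01,  6.44410145e-02,
        2.29004648e-02, -1.07688616e-04]), 'ee_pos': array([250.50800444, 572.01520635, 221.95647167]), 'orientation': array([-6.43751927e-01, -3.07464054e+00,  2.23180889e-03]), 'ft_force': array([ 0.33013288, -0.40652393, -0.47047053]), 'moment': array([-0.01213876, -0.0272003 , -0.03013498]), 'grasp_force': 0.0, 'width': 87.73595853158294}
top 463.68460911278237 463.68460911278237 284.57839522261753 212.16714305762684 [[ 0.01118576 -0.99988764  0.00997899]
 [-0.98587826 -0.01269553 -0.16698166]
 [ 0.16708959 -0.00797025 -0.9859095 ]] [ 86.03378566 624.91159273 936.94600862] [ 458.57047713  101.42539727 1027.23421884]
side 467.99616248102177 467.99616248102177 281.9877281396396 208.78620961056345 [[ 0.99956338 -0.02097647  0.02080963]
 [ 0.00835386 -0.47491669 -0.87999111]
 [ 0.02834195  0.87978073 -0.47453409]] [-587.18185552  102.11568221  945.04107817] [ 559.28811287 -795.24949006  550.53413953]
```

View pics/top0.png

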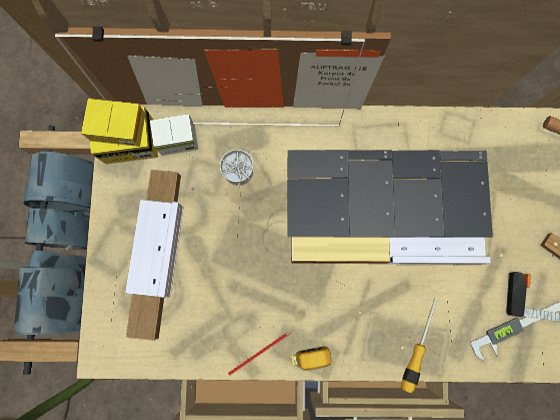

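View pics/side0.png

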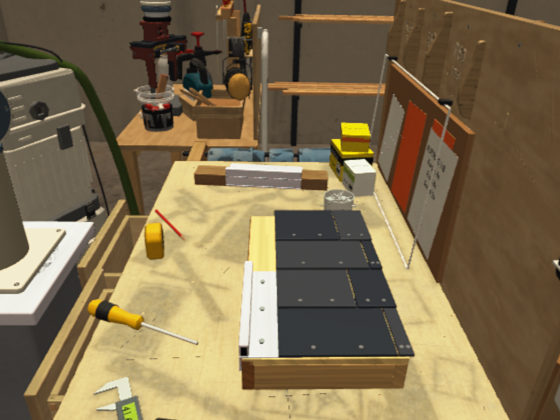

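The top view shows the trim at about (155,248) on the timber (165,172)–(143,338). The panel is at (290–490, 150–262), with its bare deck end on the left and the joint at about (391,250). The tub is at (237,167). Next I'll measure with depth.

```bash
cat > h.py <<'E'
import numpy as np, cv2
def load(n): return dict(np.load(n))
def cloud(d):
    v,u=np.mgrid[0:420,0:560]; z=d["range_z"]
    c=np.stack([(u-d["cx"])/d["fx"]*z,(v-d["cy"])/d["fy"]*z,z],-1)
    return (c-d["t"])@d["R"]   # R^T (c-t)
def ray(d,u,v,h):
    r=d["R"].T@np.array([(u-d["cx"])/d["fx"],(v-d["cy"])/d["fy"],1]); o=-d["R"].T@d["t"]
    return o+r*(h-o[2])/r[2]
def proj(d,X):
    c=d["R"]@np.asarray(X)+d["t"]; return d["cx"]+d["fx"]*c[0]/c[2], d["cy"]+d["fy"]*c[1]/c[2]
E
python3 - <<'E'
from h import *
d=load("top0.npz"); P=cloud(d); np.set_printoptions(suppress=True,linewidth=250,precision=0)
print("trim row 240 x cols 120:190"); print(P[240,120:190:2,2]); print(P[240,120:190:2,1])
print("deck col 340"); print(P[225:275,340,2]); print("fitted col 440"); print(P[225:275,440,2]);print(P[225:275,440,0])
a=cv2.resize(d["img"][190:305,115:195,::-1],None,fx=5,fy=5,interpolation=2)
b=cv2.resize(d["img"][225:275,355:425,::-1],None,fx=5,fy=5,interpolation=2)
c=np.zeros((575,760,3),np.uint8); c[:575,:400]=a; c[:250,405:755]=b; cv2.imwrite("pics/crop.png",c)
E
```

```text
trim row 240 x cols 120:190
[ 4.  2.  2.  1.  4.  2.  2. 41. 41. 39. 37. 36. 38. 39. 41. 42. 40. 40. 40. 37. 35. 36. 40. 58. 59. 62. 62. 45. 29. 15.  5.  0.  1. -1.  3.]
[456. 452. 448. 444. 438. 435. 430. 413. 409. 405. 402. 398. 393. 388. 384. 379. 375. 371. 367. 363. 360. 355. 350. 341. 337. 332. 328. 327. 327. 326. 323. 320. 315. 311. 306.]
deck col 340
[83. 78. 81. 80. 80. 79. 78. 79. 80. 78. 81. 78. 63. 64. 63. 62. 64. 66. 61. 65. 64. 63. 65. 65. 63. 64. 60. 62. 65. 61. 65. 63. 62. 63. 65. 63. 62. 54. 21.  5.  3. -2.  2.  2.  1.  3.  5.  1.  3.  3.]
fitted col 440
[82. 79. 78. 77. 79. 81. 75. 80. 81. 79. 81. 80. 79. 68. 69. 68. 66. 65. 66. 66. 65. 65. 64. 65. 65. 67. 64. 64. 63. 65. 67. 64. 87. 89. 89. 87. 87. 87. 84. 52. -1.  0.  2.  3.  1.  2.  6.  4.  6.  3.]
[596. 594. 592. 590. 588. 586. 584. 582. 579. 578. 575. 573. 571. 571. 568. 567. 565. 563. 560. 558. 556. 554. 552. 550. 548. 546. 544. 542. 540. 538. 535. 533. 530. 527. 525. 524. 522. 520. 518. 518. 519. 516. 514. 512. 510. 508. 505. 503. 501.
 499.]
```

View pics/crop.png

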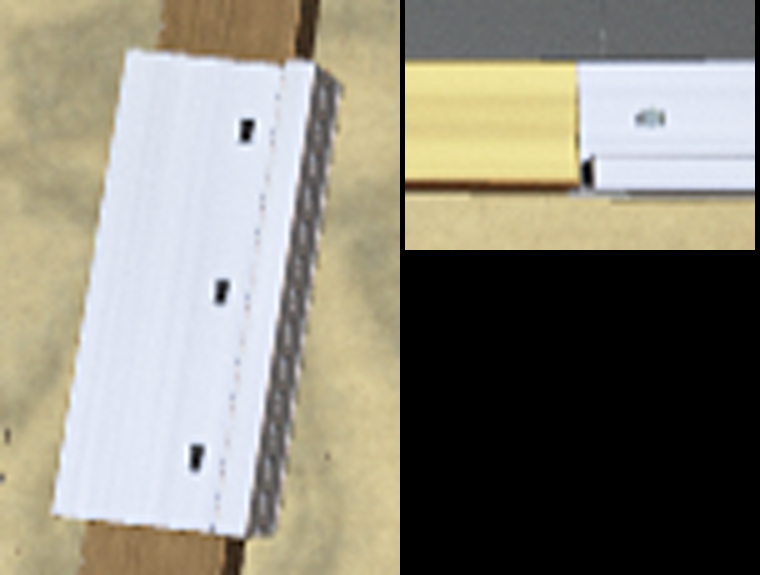

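The crop shows the kerb on the trim's right-hand (−y) edge, with its outer top edge running from crop (315,66) to (248,537). The trim's +x therefore points left. The fitted end is at crop (578,60–190), and its kerb end cap is at (588,172). I'll fit the edges next.

```bash
cat > m.py <<'E'
from h import *
def line_rows(d,m,r0,r1,side):
    v=np.arange(r0,r1); u=np.array([np.flatnonzero(m[r])[0]-.5 if side=='l' else np.flatnonzero(m[r])[-1]+.5 for r in v]); return u,v
def fit(d,u,v,h):
    P=np.array([ray(d,a,b,h) for a,b in zip(u,v)])[:,:2]
    for _ in range(3):
        vx,vy,x,y=cv2.fitLine(P.astype(np.float32),cv2.DIST_HUBER,0,.01,.01).ravel()
        r=(P[:,0]-x)*vy-(P[:,1]-y)*vx; P=P[abs(r)<2.5]
    return np.array([x,y]),np.array([vx,vy]),np.abs(r).mean()
E
python3 - <<'E'
from m import *
np.set_printoptions(suppress=True,precision=3)
d=load("top0.npz"); im=d["img"].astype(int)
W=((im.min(2)>170)&(np.ptp(im,axis=2)<40)).astype(np.uint8)
n,L,S,C=cv2.connectedComponentsWithStats(W); 
T=L==L[240,150]; print(S[L[240,150]]); F=L==L[250,450]; print(S[L[250,450]])
# trim edges
u,v=line_rows(d,T,206,290,'r'); p,dr,e=fit(d,u,v,59); print("kerb outer",p,dr,e)
u2,v2=line_rows(d,T,206,290,'l'); q,dq,e2=fit(d,u2,v2,37); print("flange edge",q,dq,e2, "ang",np.arctan2(dr[1],dr[0]),np.arctan2(dq[1],dq[0]))
nrm=np.array([dr[1],-dr[0]]); print("width(88)",abs((q-p)@nrm))
# ends along length on flange z=37 : columns
cols=np.arange(142,168)
ct=np.array([np.flatnonzero(T[:,c])[0]-.5 for c in cols]); a,da,ea=fit(d,cols,ct,37)
cols2=np.arange(130,152); cb=np.array([np.flatnonzero(T[:,c])[-1]+.5 for c in cols2]); b,db,eb=fit(d,cols2,cb,37)
print("end far",a,da,ea,"near",b,db,eb,"len(200)",abs((a-b)@dr))
dx=dr if dr[0]>0 else -dr
print("mid along", ((a+b)/2)@dx)
# panel
Y=((im[...,0]>170)&(im[...,1]>150)&(im[...,2]<180)&(im[...,0]-im[...,2]>50)).astype(np.uint8); 
cc=np.arange(300,386); vv=np.array([240+np.flatnonzero(im[240:275,c].sum(1)<330)[0]-.5 for c in cc]); 
f,df,ef=fit(d,cc,vv,62); print("deck front edge",f,df,ef)
cc=np.arange(395,480); vb=np.array([np.flatnonzero(F[:,c])[-1]+.5 for c in cc]); k,dk,ek=fit(d,cc,vb,87); print("fitted kerb front top",k,dk,ek)
rr=np.arange(240,255); ur=np.array([380+np.flatnonzero(F[r,380:])[0]-.5 for r in rr]); g,dg,eg=fit(d,ur,rr,65); print("fitted end",g,dg,eg)
P=cloud(d)
K=T&(P[...,2]>50); print("cloud kerb pts mean",P[K].mean(0),K.sum())
E
```

```text
[ 125  200   53   97 3612]
[ 389  237  102   26 2375]
kerb outer [545.493 329.727] [ 0.995 -0.095] 0.5264469879368412
flange edge [546.432 417.794] [ 0.995 -0.096] 0.520973382570392 ang -0.095359765 -0.09593436
width(88) 87.75622
end far [648.161 379.312] [0.098 0.995] 0.7284907610934005 near [447.463 392.254] [0.095 0.995] 0.46599966744183763 len(200) 201.01804
mid along 508.5905
deck front edge [521.617  -5.82 ] [ 0.012 -1.   ] 0.33718361712945116
fitted kerb front top [ 518.465 -216.188] [ 0.012 -1.   ] 6.014265372411816e-07
fitted end [ 550.672 -125.519] [1.    0.015] 0.48482064598105706
cloud kerb pts mean [539.581 332.26   77.577] 615
```

```bash
cat > plan.py <<'E'
import sys,numpy as np
from scipy.spatial.transform import Rotation as Ro
from workcell import status
o=status.get_obs(); R=Ro.from_rotvec(o["orientation"]); p=o["ee_pos"]
x,y,z,yaw=map(float,sys.argv[1:5])
T=Ro.from_matrix(np.array([[np.sin(yaw),np.cos(yaw),0],[-np.cos(yaw),np.sin(yaw),0],[0,0,-1]]).T.T)
M=np.column_stack([[np.sin(yaw),-np.cos(yaw),0],[np.cos(yaw),np.sin(yaw),0],[0,0,-1]]); T=Ro.from_matrix(M)
np.set_printoptions(suppress=True,precision=4)
print("t",o["t"],"p",p,"toolshift",R.inv().apply(np.array([x,y,z])-p),"rot",(R.inv()*T).as_rotvec(),"F",o["ft_force"],"w",o["width"],"g",o["grasp_force"],"q",o["qpos"])
E
python3 plan.py 543.2 337 120 1.475
```

```text
Traceback (most recent call last):
  File "plan.py", line 6, in <module>
    T=Ro.from_matrix(np.array([[np.sin(yaw),np.cos(yaw),0],[-np.cos(yaw),np.sin(yaw),0],[0,0,-1]]).T.T)
  File "scipy/spatial/transform/_rotation.pyx", line 1143, in scipy.spatial.transform._rotation.Rotation.from_matrix
ValueError: Non-positive determinant (left-handed or null coordinate frame) in rotation matrix 0: [[ 0.99541504  0.09564987  0.        ]
 [-0.09564987  0.99541504  0.        ]
 [ 0.          0.         -1.        ]].
```

```bash
sed -i '/^T=Ro/d; s/\[\[np.sin(yaw),-np.cos(yaw),0\]/[[-np.sin(yaw),np.cos(yaw),0]/' plan.py; python3 plan.py 543.2 337 120 1.475
```

```text
t 0.1 p [250.5138 572.0521 221.9826] toolshift [-362.3987  -97.754   102.1101] rot [-0.0013 -0.0002 -0.317 ] F [ 0.1866  0.1749 -0.3517] w 87.67004219683706 g 0.0 q [ 1.139   0.4238  1.6306 -0.      1.0886 -0.019 ]
```

```bash
python3 -m jog '[{"d":[-24.2, -6.5, 6.8]}, {"d":[-24.2, -6.5, 6.8]}, {"d":[-24.2, -6.5, 6.8]}, {"d":[-24.2, -6.5, 6.8]}, {"d":[-24.2, -6.5, 6.8]}]' 44; python3 -m jog '[{"d":[-24.2, -6.5, 6.8]}, {"d":[-24.2, -6.5, 6.8]}, {"d":[-24.2, -6.5, 6.8]}, {"d":[-24.2, -6.5, 6.8]}, {"d":[-24.2, -6.5, 6.8]}]'; python3 -m jog '[{"d":[-24.2, -6.5, 6.8]}, {"d":[-24.2, -6.5, 6.8]}, {"d":[-24.2, -6.5, 6.8]}, {"d":[-24.2, -6.5, 6.8]}, {"d":[-24.2, -6.5, 6.8]}]';  python3 -m jog '[{"r":[0, 0, -0.106]}, {"r":[0, 0, -0.106]}, {"r":[0, 0, -0.105]}, {}, {}]'; python3 plan.py 543.2 337 120 1.475
python3 - <<'E'
from workcell import eyes; import cv2,numpy as np
d=eyes.get_image("wrist"); cv2.imwrite("pics/w1.png",d["img"][:,:,::-1]); np.savez("w1.npz",**d)
E
```

```text
t: 0.52
ee_pos: [349.0, 493.2, 188.0]
orientation: [-0.643, -3.075, 0.001]
ft_force: [0.6, 0.7, 0.5]
width: 57.9
grasp_force: 0.0
t: 0.93
ee_pos: [446.9, 414.8, 154.0]
orientation: [-0.644, -3.075, 0.001]
ft_force: [-0.2, -0.4, 0.2]
width: 43.8
grasp_force: 0.0
t: 1.35
ee_pos: [544.7, 336.5, 119.9]
orientation: [-0.644, -3.074, 0.001]
ft_force: [-0.2, 1.0, -0.8]
width: 44.0
grasp_force: 0.0
t: 1.77
ee_pos: [543.9, 337.4, 120.3]
orientation: [-0.155, -3.137, 0.001]
ft_force: [-0.1, -0.1, -0.4]
width: 43.9
grasp_force: 0.0
t 1.7667 p [543.8877 337.4056 120.324 ] toolshift [ 0.644  -0.4715  0.3246] rot [-0.0004 -0.0006 -0.0032] F [-0.0821 -0.1212 -0.3709] w 43.89260774792575 g 0.0 q [ 0.5367  0.5682  1.6582  0.      0.9159 -0.9351]
```

View pics/w1.png

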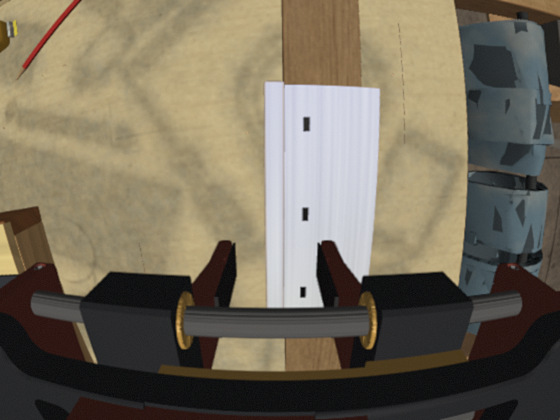

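The wrist view shows the kerb (cols 265–285) between the fingers, whose tips are at about (230,245) and (322,245). The slots run down col 305. I'll project the grasp point into this view as a check.

```bash
cat >> h.py <<'E'
def fproj(d,X):
    c=d["R"]@np.asarray(X,float)+d["t"]; r=np.hypot(c[0],c[1]); th=np.arctan2(r,c[2])
    return d["cx"]+d["fx"]*th*c[0]/r, d["cy"]+d["fy"]*th*c[1]/r
def fray(d,u,v,h):
    a=(u-d["cx"])/d["fx"]; b=(v-d["cy"])/d["fy"]; th=np.hypot(a,b); s=np.sin(th)/th
    r=d["R"].T@np.array([a*s,b*s,np.cos(th)]); o=-d["R"].T@d["t"]; return o+r*(h-o[2])/r[2]
E
python3 - <<'E'
from h import *
np.set_printoptions(suppress=True,precision=1)
d=load("w1.npz"); print(-d["R"].T@d["t"]); 
dx=np.array([.9955,-.0953]);n=np.array([.0953,.9955])
def pt(s,a,z): q=(508.6-s)*dx+(380.2+3+a)*n; return [q[0],q[1],z]   # trim y=s, x=a
for s in(-100,0,100):
  print(s,"kerb outer",fproj(d,pt(s,-3,59)),"flange",fproj(d,pt(s,85,37)))
print("tcp",fproj(d,[543.9,337.4,120]))
print("kerb outer top corner",fray(d,265.5,82,59),"expect",pt(100,-3,59),pt(-100,-3,59)); print(fray(d,379.5,88,37),pt(100,85,37))
E
```

```text
[470.7 344.9 282.3]
-100 kerb outer (np.float64(267.8249467612109), np.float64(336.5144234502935)) flange (np.float64(363.6024922292913), np.float64(319.06275364040823))
0 kerb outer (np.float64(265.87600319817426), np.float64(224.92296751022204)) flange (np.float64(375.4515486393396), np.float64(215.68146835208358))
100 kerb outer (np.float64(264.57818618392), np.float64(83.09015215160605)) flange (np.float64(380.8215342128078), np.float64(90.24377996011415))
tcp (np.float64(276.12606756578236), np.float64(260.6614862165111))
kerb outer top corner [442.3 340.2  59. ] expect [np.float64(442.99436000000003), np.float64(339.54952000000003), 59] [np.float64(642.09436), np.float64(320.48952), 59]
[449.6 426.2  37. ] [np.float64(451.38076000000007), np.float64(427.15352), 37]
```

```bash
python3 -m jog '[{"d":[0.6, -0.4, 19], "r":[0, 0, -0.003]}, {"d":[0, 0, 20]}, {"d":[0, 0, 20]}, {"d":[0, 0, 15]}, {"d":[0, 0, 5.5]}]'; python3 -m jog '[{}, {}, {}]' 2; python3 -m jog '[{}, {}, {}, {}, {}]'; python3 plan.py 543.2 337 41 1.475
```

```text
t: 2.23
ee_pos: [542.0, 336.6, 38.8]
orientation: [-0.149, -3.135, 0.003]
ft_force: [-0.8, -0.1, -0.4]
width: 44.0
grasp_force: 0.0
t: 2.48
ee_pos: [544.1, 337.7, 42.3]
orientation: [0.147, 3.137, 0.001]
ft_force: [0.2, -0.7, 0.2]
width: 27.4
grasp_force: 0.0
t: 2.9
ee_pos: [544.0, 337.4, 42.2]
orientation: [0.146, 3.137, 0.001]
ft_force: [-0.3, -1.5, 5.5]
width: 13.6
grasp_force: 30.0
t 2.9 p [544.001  337.4431  42.2267] toolshift [ 0.7578 -0.5165  1.2254] rot [0.0008 0.0011 0.0028] F [-0.3285 -1.5312  5.4829] w 13.61479267242715 g 30.000810027122498 q [ 0.5367  0.6783  1.6824 -0.0001  0.7795 -0.9411]
```

```bash
python3 -m jog '[{"d":[0, 0, -10]}, {"d":[0, 0, -20]}, {"d":[0, 0, -30]}, {"d":[0, 0, -30]}, {"d":[0, 0, -18]}]';python3 -m jog '[{"r":[0, 0, 0.06]}, {"r":[0, 0, 0.12]}, {"r":[0, 0, 0.12]}, {"r":[0, 0, 0.12]}, {"r":[0, 0, 0.12]}]'; python3 -m jog '[{"r":[0, 0, 0.12]}, {"r":[0, 0, 0.12]}, {"r":[0, 0, 0.12]}, {"r":[0, 0, 0.12]}, {"r":[0, 0, 0.12]}]'; python3 -m jog '[{"r":[0, 0, 0.12]}, {"r":[0, 0, 0.12]}, {"r":[0, 0, 0.083]}, {}, {}]'; python3 plan.py 470 -20 130 0.011
```

```text
t: 3.32
ee_pos: [544.2, 337.7, 152.5]
orientation: [0.146, 3.136, 0.002]
ft_force: [0.4, 0.2, -1.8]
width: 13.9
grasp_force: 30.0
t: 3.73
ee_pos: [543.1, 337.1, 149.6]
orientation: [-0.986, -2.982, 0.0]
ft_force: [-0.1, -0.0, -1.3]
width: 13.5
grasp_force: 30.0
t: 4.15
ee_pos: [543.1, 337.1, 149.5]
orientation: [-1.824, -2.558, 0.001]
ft_force: [-0.1, 0.1, -1.7]
width: 13.7
grasp_force: 30.0
t: 4.57
ee_pos: [543.2, 337.1, 149.4]
orientation: [-2.202, -2.241, 0.0]
ft_force: [-0.0, 0.3, -2.5]
width: 13.6
grasp_force: 30.0
t 4.5667 p [543.2464 337.1421 149.3878] toolshift [-355.7918  -79.5363   19.4312] rot [-0.0002  0.0001  0.0067] F [-0.0275  0.2971 -2.5333] w 13.590880574672944 g 29.99965399503708 q [0.5368 0.5295 1.6458 0.0001 0.9665 0.5191]
```

```bash
python3 -m jog '[{"d":[-15, -15, 0], "r":[0, 0, 0.006]}, {"d":[-28, -20, 0]}, {"d":[-30, -20, 0]}, {"d":[-30, -15, 0]}, {"d":[-30, -9.5, 0]}]';python3 -m jog '[{"d":[-30, 0, 0]}, {"d":[-30, 0, 0]}, {"d":[-30, 0, 0]}, {"d":[-30, 0, 0]}, {"d":[-30, 0, 0]}]'; python3 -m jog '[{"d":[-30, 0, 3]}, {"d":[-28, 0, 6]}, {"d":[-15, 0, 10]}, {}, {}]';  python3 plan.py 475 -20 72 0.011
python3 - <<'E'
from workcell import eyes; import cv2,numpy as np
d=eyes.get_image("top"); cv2.imwrite("pics/t2.png",d["img"][:,:,::-1]); np.savez("t2.npz",**d)
d=eyes.get_image("side"); np.savez("s2.npz",**d); e=eyes.get_image("wrist"); np.savez("w2.npz",**e); 
c=np.vstack([cv2.resize(d["img"][200:420,180:480],(800,587))]);cv2.imwrite("pics/s2.png",c[:,:,::-1]);cv2.imwrite("pics/w2.png",e["img"][:,:,::-1])
E
```

```text
t: 4.98
ee_pos: [463.1, 202.2, 149.1]
orientation: [-2.206, -2.235, 0.002]
ft_force: [0.7, 0.1, -2.6]
width: 13.6
grasp_force: 30.0
t: 5.4
ee_pos: [466.4, 52.1, 149.6]
orientation: [2.208, 2.235, 0.001]
ft_force: [0.5, 0.4, -2.6]
width: 13.6
grasp_force: 30.0
t: 5.82
ee_pos: [466.9, -20.1, 130.1]
orientation: [-2.211, -2.23, 0.001]
ft_force: [-0.3, -0.4, -2.4]
width: 13.8
grasp_force: 30.0
t 5.8167 p [466.9175 -20.0591 130.0986] toolshift [-0.0255  8.134  58.0915] rot [-0.0009 -0.0003 -0.0023] F [-0.3317 -0.3641 -2.4227] w 13.81893604797481 g 29.999411702156067 q [-0.0685  0.3398  2.0371  0.0003  0.7656 -0.0774]
```

View pics/w2.png

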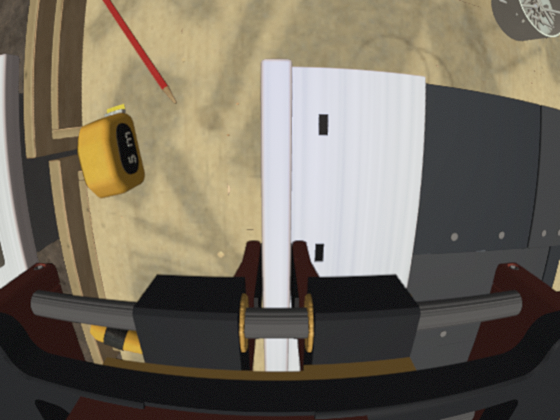

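View pics/s2.png

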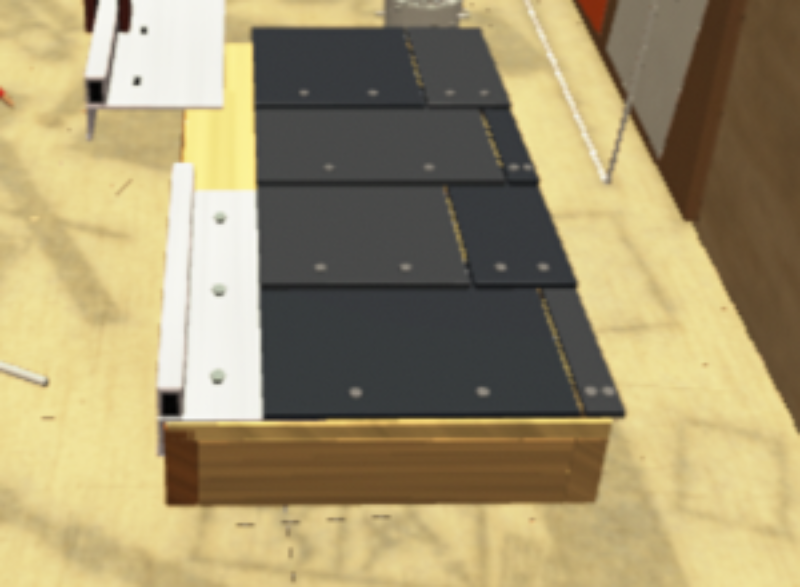

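The wrist and side views show the trim held level in front of the bare deck, its right end at side crop (100–223,105). The fitted length's bare end is at crop (190–257,190). I'll measure these against expected values.

Run:
```python
from m import *
np.set_printoptions(suppress=True,precision=1)
d=load("s2.npz"); im=d["img"].astype(int)
s=300/800.; s2=220/587.
def c(x,y,h): return ray(d,180+(x+.5)*s-.5,200+(y+.5)*s2-.5,h)
print("trim flange near right corner (exp 549,-118.5)",c(223,106,122))
print("fitted kerb near front top",c(160,389,87),"far front",c(174,164,87))
print("fitted end flange right",c(257,190,65),"left",c(193,190,65))
# subpixel: fitted kerb front edge along rows, white mask
W=((im.min(2)>150)&(np.ptp(im,axis=2)<40)).astype(np.uint8); n,L,S,C=cv2.connectedComponentsWithStats(W)
F=L==L[200+300*220//587,180+200*300//800]; print(S[L[200+300*220//587,180+200*300//800]])
u,v=line_rows(d,F,268,340,'l'); p,dr,e=fit(d,u,v,87); print("kerb front",p,dr,e,np.arctan2(dr[0],-dr[1]))
print("lip x at y=-27:",p[0]+dr[0]/dr[1]*(-27-p[1])+3)
d=load("t2.npz"); im=d["img"].astype(int)
W=((im.min(2)>170)&(np.ptp(im,axis=2)<40)).astype(np.uint8); n,L,S,C=cv2.connectedComponentsWithStats(W)
print("top comps",S[(S[:,4]>800)])
w=load("w2.npz")
a=fray(w,262,62,147);b=fray(w,425,78,125); print("trim left end kerb corner (exp 460,79)",a,"flange corner(exp 549,80)",b)
```

```text
trim flange near right corner (exp 549,-118.5) [ 550.4 -112.2  122. ]
fitted kerb near front top [ 521.6 -325.7   87. ] far front [ 519.1 -127.1   87. ]
fitted end flange right [ 573.1 -124.7   65. ] left [ 531.1 -125.    65. ]
[ 239  261   39   97 3109]
kerb front [ 518.7 -236. ] [ 0. -1.] 0.3712575316886265 0.007952408
lip x at y=-27: 520.07916
top comps [[     0      0    560    420 221774]
 [   150    114     43     32   1040]
 [   371    237    120     26   2040]
 [   291    244     41     47   1659]
 [   351    256     68     58   3445]]
trim left end kerb corner (exp 460,79) [459.4  81.  147. ] flange corner(exp 549,80) [546.4  82.5 125. ]
```

View pics/t2.png

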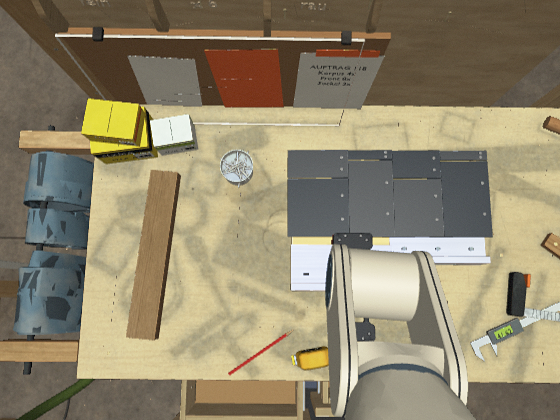

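The top view agrees: the trim's left end is at (291–330, 244–290), in front of the deck, and the tub hasn't moved. I'll lower it next.

```bash
python3 -m jog '[{"d":[0, 4, 10]}, {"d":[0, 4, 15]}, {"d":[0, 2, 15]}, {"d":[0, 0, 10]}, {"d":[0, 0, 5]}]'; python3 -m jog '[{}, {"d":[0, 0, 1]}, {"d":[0, 0, 1]}, {}]'; python3 plan.py 476 -20 70.2 0.011; python3 -m jog '[{"d":[0, 0, 1]}, {}, {}]'; python3 -m jog '[{"d":[0, 0, 0.7]}, {}, {}]';python3 plan.py 476 -20 70.2 0.011
```

```text
t: 6.38
ee_pos: [476.7, -18.8, 73.6]
orientation: [-2.209, -2.232, 0.002]
ft_force: [-0.4, 0.1, -1.7]
width: 14.1
grasp_force: 30.0
t: 6.72
ee_pos: [477.6, -19.5, 73.6]
orientation: [2.211, 2.231, 0.001]
ft_force: [0.4, -0.2, -2.3]
width: 13.8
grasp_force: 30.0
t 6.7167 p [477.5876 -19.4718  73.5957] toolshift [-0.5136 -1.5955  3.3942] rot [ 0.0009  0.0001 -0.002 ] F [ 0.373  -0.2039 -2.3498] w 13.805664538886353 g 29.99944657087326 q [-0.0657  0.4572  2.0408  0.      0.6426 -0.0747]
t: 6.97
ee_pos: [477.4, -19.5, 72.4]
orientation: [2.211, 2.231, 0.0]
ft_force: [0.0, -0.0, -2.3]
width: 13.7
grasp_force: 30.0
t: 7.22
ee_pos: [477.3, -19.5, 71.5]
orientation: [2.211, 2.231, -0.0]
ft_force: [0.4, -0.3, -0.7]
width: 14.0
grasp_force: 30.0
t 7.2167 p [477.2588 -19.5096  71.4963] toolshift [-0.479  -1.2632  1.2963] rot [ 0.     0.    -0.002] F [ 0.4233 -0.2696 -0.6927] w 13.966261961279955 g 29.999469816684723 q [-0.0658  0.4613  2.0416 -0.      0.6387 -0.0747]
```

```bash
python3 -m jog '[{"d":[0, 0, 0.6]}, {}, {}]'
python3 - <<'E'
from workcell import eyes; import cv2,numpy as np
d=eyes.get_image("side"); np.savez("s3.npz",**d)
cv2.imwrite("pics/s3.png",cv2.resize(d["img"][205:305,190:320],(780,600),interpolation=cv2.INTER_CUBIC)[:,:,::-1])
E
```

```text
t: 7.47
ee_pos: [477.2, -19.5, 70.8]
orientation: [-2.211, -2.231, 0.0]
ft_force: [-0.1, -0.2, -1.8]
width: 13.8
grasp_force: 30.0
```

View pics/s3.png

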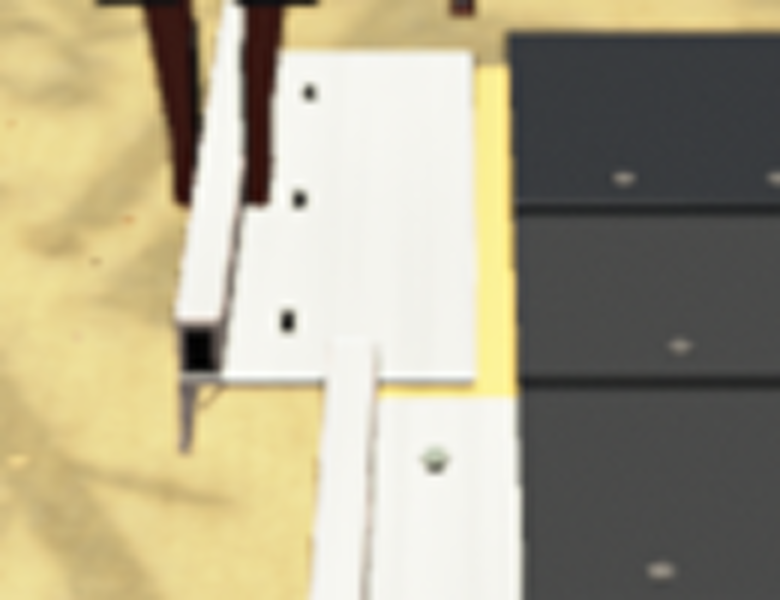

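The side crop shows the flange just above the deck, its right end at row 381 against the fitted end at row 395. That is about 8 mm of gap in y, and the flange tip (col 472) is short of the shingle edge (col 512). I'll slide it in now.

```bash
python3 -m jog '[{"d":[0, 3, 0]}, {"d":[0, 5, 0]}, {"d":[0, 5, 0]}, {"d":[0, 4, 0]}, {}]';python3 -m jog '[{"d":[0, 4, 0]}, {"d":[0, 5, 0]}, {"d":[0, 5, 0]}, {"d":[0, 4, 0]}, {}]'; python3 plan.py 525 -20 70.2 0.010
```

```text
t: 7.93
ee_pos: [495.8, -19.4, 71.0]
orientation: [2.211, 2.231, 0.002]
ft_force: [-0.3, -0.1, -1.3]
width: 14.3
grasp_force: 30.0
t: 8.35
ee_pos: [513.5, -19.2, 71.0]
orientation: [2.211, 2.231, 0.001]
ft_force: [0.5, -0.2, -1.9]
width: 13.5
grasp_force: 30.0
t 8.35 p [513.5495 -19.1974  71.0093] toolshift [-0.9059 11.4418  0.8239] rot [ 0.0013  0.0001 -0.001 ] F [ 0.4637 -0.2453 -1.8856] w 13.486343933088305 g 29.99944120645523 q [-0.0605  0.499   1.9643 -0.      0.677  -0.0695]
```

```bash
python3 -m jog '[{"d":[0, 3, 0]}, {"d":[0, 3, 0]}, {"d":[0, 1, 0]}, {}]';python3 -m jog '[{"d":[0, 1, 0]}, {"d":[0, 1, 0]}, {}, {}]' | grep -E "ee|ft"; python3 -m jog '[{"d":[0, 1, 0]}, {}, {}]'| grep -E "ee|ft"; python3 -m jog '[{"d":[0, 1, 0]}, {}, {}]'| grep -E "ee|ft"
```

```text
t: 8.68
ee_pos: [519.6, -19.1, 70.9]
orientation: [2.211, 2.231, 0.0]
ft_force: [-0.0, -0.5, -1.4]
width: 14.1
grasp_force: 30.0
ee_pos: [521.2, -19.1, 70.9]
ft_force: [0.2, 0.3, -2.1]
ee_pos: [522.3, -19.1, 70.9]
ft_force: [0.1, 0.5, -2.4]
ee_pos: [522.7, -19.1, 70.7]
ft_force: [-1.7, -0.6, -0.9]
```

```bash
python3 -m jog '[{"d":[0, 1, 0]}, {}, {}]'| grep -E "ee|ft";  python3 -m jog '[{"d":[0, 1, 0]}, {}, {}]'| grep -E "ee|ft|ori"
python3 - <<'E'
from workcell import eyes; import cv2,numpy as np
d=eyes.get_image("side"); np.savez("s4.npz",**d)
cv2.imwrite("pics/s4.png",cv2.resize(d["img"][205:305,210:340],(780,600),interpolation=cv2.INTER_CUBIC)[:,:,::-1])
E
```

```text
ee_pos: [522.8, -19.0, 70.6]
ft_force: [-5.4, -0.5, 0.9]
ee_pos: [522.7, -19.0, 70.5]
orientation: [-2.209, -2.229, 0.006]
ft_force: [-8.4, 0.7, 3.7]
```

View pics/s4.png

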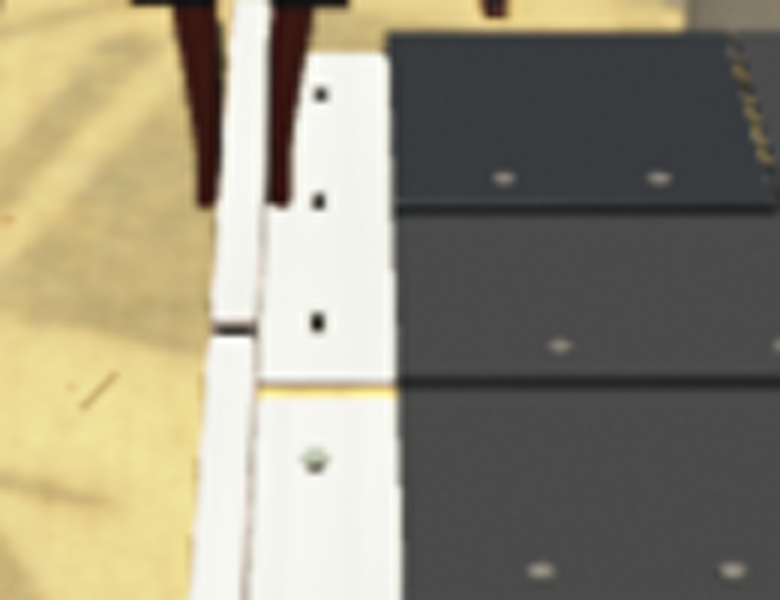

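The lip is on the bargeboard, the kerbs line up, and the shingles are lying down. A yellow gap of about 8 mm remains at row 388. I'll ease off in x and slide towards the fitted end.

```bash
python3 -m jog '[{"d":[0, -1.5, 0]}, {"d":[-1.5, 0, 0]}, {"d":[-2, 0, 0]}, {"d":[-0.5, 0, 0]}, {}]'| grep -E "ee|ft"; for i in 1; do python3 -m jog '[{"d":[-1, 0, 0]}, {}, {}]'| grep -E "ee|ft"; done; python3 -m jog '[{"d":[-1, 0, 0]}, {}, {}]'| grep -E "ee|ft"; python3 -m jog '[{"d":[-1, 0, 0]}, {}, {}]'| grep -E "ee|ft|ori"
```

```text
ee_pos: [522.7, -22.9, 70.5]
ft_force: [-5.8, 2.2, -0.5]
ee_pos: [522.7, -23.8, 70.5]
ft_force: [-5.8, 2.0, -1.4]
ee_pos: [522.7, -24.8, 70.5]
ft_force: [-5.8, 1.1, -1.5]
ee_pos: [522.7, -25.8, 70.5]
orientation: [-2.21, -2.23, 0.002]
ft_force: [-5.2, 1.9, -0.6]
```

```bash
python3 -m jog '[{"d":[-1, 0, 0]}, {}, {}]'| grep -E "ee|ft"; python3 -m jog '[{"d":[-1, 0, 0]}, {}, {}]'| grep -E "ee|ft|ori"; python3 -m jog '[{"d":[-1, 0, 0]}, {}, {}]'| grep -E "ee|ft"
```

```text
ee_pos: [522.8, -26.8, 70.5]
ft_force: [-5.2, 1.7, -1.5]
ee_pos: [522.8, -27.0, 70.5]
orientation: [-2.21, -2.229, 0.001]
ft_force: [-5.1, 8.2, -0.1]
ee_pos: [522.8, -27.1, 70.5]
ft_force: [-4.1, 13.8, -0.6]
```

```bash
python3 -m jog '[{"d":[1, 0, 1]}, {"d":[0, 0, 1]}, {}, {}]'| grep -E "ee|ft"; python3 -m jog '[{"d":[0, 0, 1]}, {"d":[0, 0, 1]}, {}, {}]'| grep -E "ee|ft|ori|width|gr"; python3 plan.py 522.8 -27 70.2 0.010
```

```text
ee_pos: [522.7, -27.0, 69.9]
ft_force: [-11.5, 8.1, 17.0]
ee_pos: [522.7, -27.3, 69.4]
orientation: [-2.21, -2.229, 0.001]
ft_force: [-17.2, 7.0, 35.0]
width: 13.7
grasp_force: 30.0
t 12.65 p [522.6819 -27.3193  69.3899] toolshift [ 0.3191  0.1192 -0.81  ] rot [-0.0021 -0.0011 -0.0013] F [-17.1765   7.0107  34.9782] w 13.717814065487314 g 30.01916617155075 q [-0.0755  0.5128  1.9416  0.0015  0.6893 -0.0854]
```

```bash
python3 -m jog '[{"d":[0, -1, -1]}, {"d":[0, 0, -0.5]}, {}, {}]'| grep -E "t:|ee|ft|ori|gr"
python3 - <<'E'
from workcell import eyes; import cv2,numpy as np
from m import *
d=eyes.get_image("side"); e=eyes.get_image("wrist"); np.savez("w5.npz",**e)
a=cv2.resize(d["img"][205:305,210:310],(500,500),interpolation=2); b=cv2.resize(e["img"][40:320,240:480],(428,500),interpolation=2)
cv2.imwrite("pics/s5.png",cv2.resize(np.hstack([a,b])[:,:,::-1],(800,431)))
E
```

```text
t: 12.98
ee_pos: [522.7, -27.3, 69.5]
orientation: [-2.211, -2.23, -0.001]
ft_force: [-7.3, 6.3, 13.3]
grasp_force: 30.0
```

View pics/s5.png

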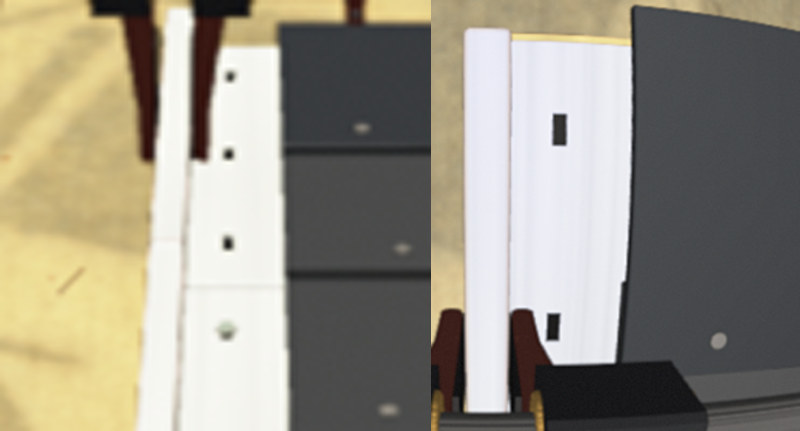

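The joint is closed on both kerb and flange (left crop, rows 238 and 285). The kerbs are in line, the flange is flat and under the shingles, and about 3 mm of deck shows at the far end, as it should. I'll settle, check the force and hand in.

```bash
python3 -m jog '[{"d":[0, 0, 0.3]}, {}, {}, {}, {}]' && python3 -c "
from workcell import ticket; print(ticket.close_job())"
```

```text
t: 13.5
ee_pos: [522.7, -27.3, 69.5]
orientation: [-2.211, -2.23, -0.001]
ft_force: [-9.0, 7.5, 16.9]
width: 13.5
grasp_force: 30.0
the job is handed in; nothing more can be done
None
```

I fitted the trim and handed the job in at 13.5 s, still gripping it: butted to the fitted length, lip on the bargeboard, pressed down with about 17 N, shingles lying down and the tub untouched; the hand-in returned no verdict.

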